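# Snap the vial box lid shut all round

### The arm

A 7-joint arm with a two-finger parallel gripper is mounted at the origin on a cart in front of the work surface, level with it; the furniture and walls round the work are solid. World frame = base frame: x ahead of the robot, y to its left, z up, the work surface at z = 0. Lengths are in m, angles in rad, forces in N, time in s.
With the tool pointing down it reaches from about 0.4 to 0.875 m from the base axis. Payload 19.3 kg.
Tool frame: the origin (TCP) lies midway between the tips of the shut fingers; the grasp point (between the pads) lies 19 mm behind it (bot.pinch_z is the distance from the TCP to the grasp point, in m); z points along the fingers, y is the direction in which the jaws open and shut (so a half turn about z gives the same grasp; the last joint's range is limited). The gripper opens to 85 mm and grips with 20 to 120 N. Pads are 22 mm wide; open, the fingers measure 114 mm over their backs; the gripper's body (76 mm by 85 mm) begins 54 mm behind the grasp point. The pads swing forward as they close: fully open they stand 13 mm farther back than shut.
Start: joints at [1.211, 0.521, -0.036, 1.599, 0.021, 1.021, -0.113], TCP at [0.179, -0.599, 0.231] pointing down, gripper open.
Joint ranges: [-2.91, 2.91], [-0.3, 2.13], [-1.5, 1.42], [0.17, 2.43], [-1.26, 4.41], [0.16, 1.93], [-2.52, 2.52]. Speed limits (rad/s): [1.89, 1.89, 2.39, 2.39, 3.01, 3.01, 3.01].

### API

Orientations are given as [roll, pitch, yaw] about the fixed x, y, z axes, in that order (R = Rz(yaw) Ry(pitch) Rx(roll)).
In Python, from workcell import bot gives the robot as it stands. The module is installed in compiled form; this text tells all that it offers.
- The arm moves only by the tool move_arm, never from a script. Its argument "moves" is text: rows parted by semicolons, each of 4 numbers parted by spaces: the shift along the tool's x, y, z in mm, then the turn about the tool's z in rad. In form: dx dy dz yaw; .... A call has exactly 10 rows; each row is the pose to reach, as a shift and turn from the pose commanded when the call began, along the tool's axes at that moment; what a row does not reach only later rows make up. A row lasts 1/12 s, in which the tool goes at most 41.7 mm and 7.16 degrees, less where a joint would pass 70% of its speed; a pose out of reach is approached as far as the arm can. A call with a gripper value outside its range is refused whole. "grip" is the opening, from 0 (shut) to 1 (fully open), set as the call begins (left out, the last holds). The fingers move at their own pace and stop on an object; "grip_force" is the grip in N (left out, the last holds). Time passes only in rows, so rows that repeat a pose let the fingers close, or fill a call up. It gives the time, the measured TCP pose, the force and the opening at its end, in the units of the state.
- bot.observe(): the state, without advancing time (a new reading comes with each control period).
- bot.grab_frame(name): name is "scene" or "top" or "wrist"; returns a dict with "frame" (384x512x3 uint8, red, green, blue), "z_map" (384x512 float32, m along the optical axis (not along the pixel's ray), 0 where there is no reading), "K" (3x3 intrinsics, pixels), "eye" and "attitude" of the camera in the world. Camera axes: x right, y up, looking along -z (the intrinsics and any distortion apply to the point x, -y, -z); pixel columns grow to the right and rows downward; lengths in m; the calibration is good to about 2 mm. A picture is of the moment at which its call begins.
- bot.job_done(): hands the job in, once; it reports no verdict.
Trained networks look in a picture, given as the dict that the camera call returned (one of the last four; its "shot" number tells which), for a name from the list of things; names that differ only in an ending like _2 or _b are one class to them, and where a whole thing is asked for, a point or a joint stands for the part that bears it (a point fixed in the world has none). Each returns a list of dicts, best first, with "conf" (0 to 1); they miss things now and then, are a little off and sometimes report something else, mostly with a low value. They report only what shows in the picture. A call takes as long as a camera call.
- bot.search_frame(picture, label): "at" ([column, row] in pixels, amid what is visible of it).
- bot.pinpoint(picture, label): "at" ([column, row] in pixels: a listed point, or the origin of a listed thing).
The state is a dict: "clock": time; "qpos": joint angles; "qd": joint speeds; "joint_efforts": joint torques, N m; "position": TCP position; "tool_rot": TCP orientation; "force": force on the tool from outside, world axes, zero at the start; "moment": the same for the moment, N m; "grip_width": finger opening in m.
Only numpy, scipy, OpenCV 4.12 (cv2) and the standard library are available. Lean on these libraries where they do the work, as an engineer would, in place of code of your own. Each camera call takes 0.05 s, during which the arm holds its last target. There are 200 camera calls.

### The job

The clip-down lid of the white vial box on the counter is on, but its four hinged rim wings stand up. Press each wing down with the fingertips, one on every side of the box, until it snaps shut and stays down. Press only: do not lift the box or shove it away, and leave the pot, bottles and small vial around it standing where they are.

Things in the scene. Friction and masses are not known exactly. Their poses are not given: they have to be found in the camera images.
- box: White box 170 x 130 mm, loose, about 1.2 kg, with a grey lid 178 x 138 mm. Origin: centre of underside; x along its length, z up. Lid: clear window 67 mm above the counter, fixed corners 70 mm; each side has a wing hinged along its inner edge. On each a 6 mm rib runs along the side; shut, rib tops are 73 mm high, middles at (x, y): front (-83, 0), back (83, 0), left (0, 63), right (0, -63) mm.
- wing_front (a joint): Wing on the box's -x side, 78 mm long, 28 mm wide, its rib 22 mm out from the hinge. 0 = standing open (rib about 6.5 mm higher), 0.30 rad = pressed shut. Snap-fit: at the rib it resists with up to about 9 N until half-way (0.15), then snaps down by itself and stops rigidly at 0.30; let go before half-way it springs open.
- wing_back (a joint): Wing on the box's +x side, 78 mm long; values and behaviour as wing_front.
- wing_left (a joint): Wing on the box's +y side, 118 mm long; values and behaviour as wing_front.
- wing_right (a joint): Wing on the box's -y side, 118 mm long; values and behaviour as wing_front.
- front_rib (a point): Middle of the top of the rib on wing_front, where to press; moves with the wing.
- back_rib (a point): Middle of the top of the rib on wing_back; moves with the wing.
- left_rib (a point): Middle of the top of the rib on wing_left; moves with the wing.
- right_rib (a point): Middle of the top of the rib on wing_right; moves with the wing.
- pot_mid (a point): Bystander: clear specimen pot with white cap, 51 mm wide, 74 mm high; this point is at its centre.
- ampoule_mid (a point): Bystander: small brown vial, 19 mm wide, 40 mm high; this point is at its centre.
- bottle_mid (a point): Bystander: brown bottle, 38 mm wide, 91 mm high; this point is at its centre.
- bottle_b_mid (a point): Bystander: clear bottle with dull yellow cap, 28 mm wide, 75 mm high; this point is at its centre.

How it is judged:
By the outcome, as a careful person would: the job done as asked, in the order asked, and still so for the second after the job is handed in, with the robot touching nothing.
It also fails if it takes over 48 s, if anything falls off the work surface, if the arm or the gripper's body presses on something with over 40 N, if the wrist force passes 120 N, or if a joint passes its speed limit or range.

## Working session

There is one attempt and no reset: what is moved stays moved. The work goes in short steps, Python scripts to look and compute and a tool call to move; the robot and the scene stay as the last step left them, time stands still between calls to the robot, and variables do not carry over. Pictures are saved under pics/ and viewed, about 8 in all and at most 12, crops included, and the job is handed in when it is done.

Besides the shell and the picture viewer there is one more tool, called after "Call:" as name(argument=value, ...), one argument or row to a line, values as JSON. move_arm: Moves the arm, as the interface text tells. Its arguments: {"type":"object","properties":{"moves":{"type":"string"},"grip":{"type":"number"},"grip_force":{"type":"number"}},"required":["moves"]}

```bash
mkdir -p pics; cat > h.py <<'E'
import numpy as np, cv2
from workcell import bot
def world(p,u,v,z=None):
    K=p["K"];A=np.array(p["attitude"]);E=np.array(p["eye"])
    if A.shape!=(3,3):
        from scipy.spatial.transform import Rotation as R
        A=R.from_euler('xyz',A).as_matrix() if A.size==3 else R.from_quat(A).as_matrix()
    d=A@np.array([(u-K[0,2])/K[0,0],-(v-K[1,2])/K[1,1],-1.])
    if z is None:
        zz=p["z_map"][int(round(v)),int(round(u))]; return E+d*zz
    return E+d*(z-E[2])/d[2]
def save(p,n): cv2.imwrite(f"pics/{n}.png",p["frame"][:,:,::-1])
E
python3 - <<'E'
from h import *
np.set_printoptions(precision=4,suppress=True)
print(bot.observe())
for c in("top","scene"):
    p=bot.grab_frame(c); save(p,c+"0"); print(c,{k:p[k] for k in p if k not in("frame","z_map")})
    for l in("box","front_rib","back_rib","left_rib","right_rib","pot_mid","ampoule_mid","bottle_mid","bottle_b_mid"):
        for r in bot.pinpoint(p,l)[:2]:
            u,v=r["at"]; print(l,r["at"],round(r["conf"],2),world(p,u,v),world(p,u,v,.0795)[:2])
E
```

```text
{'clock': 0.0, 'qpos': array([ 1.2108,  0.522 , -0.0363,  1.6   ,  0.0212,  1.0211, -0.1128]), 'qd': array([-0.0011,  0.0012,  0.0009, -0.0007,  0.001 , -0.0012,  0.0011]), 'joint_efforts': array([ -0.001 , -92.7122,   1.9799, -36.9936,   0.0178,   0.0081,
         0.    ]), 'position': array([ 0.1785, -0.5986,  0.2307]), 'tool_rot': array([-3.1405,  0.0001,  0.2898]), 'force': array([-0.7318, -0.0159, -0.1537]), 'moment': array([ 0.0755, -0.0123,  0.0428]), 'grip_width': 0.08557624564865121}
top {'K': array([[390.485 ,   0.    , 260.8323],
       [  0.    , 390.485 , 193.7877],
       [  0.    ,   0.    ,   1.    ]]), 'eye': array([ 0.4467, -0.1111,  0.9366]), 'attitude': array([ 0.1131, -0.011 , -1.5442]), 'shot': 1}
box [261.8, 204.3] 0.73 [ 0.5219 -0.1208  0.0692] [ 0.521  -0.1207]
front_rib [256.1, 241.2] 0.97 [ 0.4401 -0.1104  0.081 ] [ 0.44   -0.1104]
back_rib [274.8, 166.7] 0.62 [ 0.6059 -0.1474  0.0792] [ 0.6058 -0.1474]
left_rib [239.6, 194.2] 0.64 [ 0.5419 -0.0711  0.0809] [ 0.542  -0.0711]
right_rib [294.3, 209.9] 0.68 [ 0.511  -0.1929  0.0748] [ 0.5106 -0.1925]
pot_mid [
[... 838 characters left out ...]
  -0.1026  0.0739] [ 0.4472 -0.1092]
back_rib [283.5, 193.2] 0.67 [ 0.6071 -0.139   0.0771] [ 0.6033 -0.1416]
back_rib [237.3, 193.4] 0.51 [ 0.6527  0.0437 -0.0014] [ 0.5362 -0.061 ]
left_rib [240.1, 192.4] 0.67 [ 0.662   0.0417 -0.0014] [ 0.544  -0.0626]
right_rib [279.1, 217.6] 0.72 [ 0.5085 -0.1977  0.0803] [ 0.5096 -0.197 ]
pot_mid [198.9, 198.7] 0.65 [0.5013 0.0304 0.0494] [ 0.4634 -0.0121]
ampoule_mid [211.2, 257.9] 0.66 [ 0.3695 -0.1402  0.0334] [ 0.327  -0.1855]
bottle_mid [301.6, 260.8] 0.7 [ 0.431  -0.3025  0.0684] [ 0.4182 -0.31  ]
bottle_mid [226.2, 216.0] 0.29 [ 0.4539 -0.1027  0.0735] [ 0.4466 -0.1097]
bottle_b_mid [311.0, 198.3] 0.71 [ 0.6752 -0.1725  0.0471] [ 0.6216 -0.203 ]
```

```bash
python3 - <<'E'
from h import *
np.set_printoptions(precision=4,suppress=True)
p=bot.grab_frame("top")
P=np.array([[world(p,u,v) for u in range(200,330)] for v in range(140,260)])
m=(P[...,2]>.06)&(P[...,2]<.095)
m=cv2.erode(m.astype(np.uint8),np.ones((2,2)))
n,l,s,c=cv2.connectedComponentsWithStats(m)
k=l[205-140,262-200]; 
if k==0:k=1+np.argmax(s[1:,4])
q=P[l==k]; print(s[1:],k)
r=cv2.minAreaRect((q[:,:2]*1000).astype(np.float32)); print(r)
yaw=-.23; c0=np.array([.5235,-.130]); 
for nm,b in(("F",(-.083,0)),("B",(.083,0)),("L",(0,.063)),("R",(0,-.063))):
    R=np.array([[np.cos(yaw),-np.sin(yaw)],[np.sin(yaw),np.cos(yaw)]])
    w=c0+R@b; d=np.linalg.norm(P[...,:2]-w,axis=2); print(nm,w,P[...,2][d<.012].max())
a=cv2.resize(p["frame"][110:290,150:390],None,fx=3.2,fy=3.2,interpolation=cv2.INTER_CUBIC)
cv2.imwrite("pics/t1.png",a[:,:,::-1])
E
```

```text
[[  81    0    1    1    1]
 [  27   19   79   92 4798]] 2
((522.4954223632812, -130.19906616210938), (149.1298370361328, 188.90274047851562), 75.5822525024414)
F [ 0.4427 -0.1111] 0.9365888031027502
B [ 0.6043 -0.1489] 0.08349454263606426
L [ 0.5379 -0.0687] 0.08270355628560788
R [ 0.5091 -0.1913] 0.08129005950294022
```

View pics/t1.png

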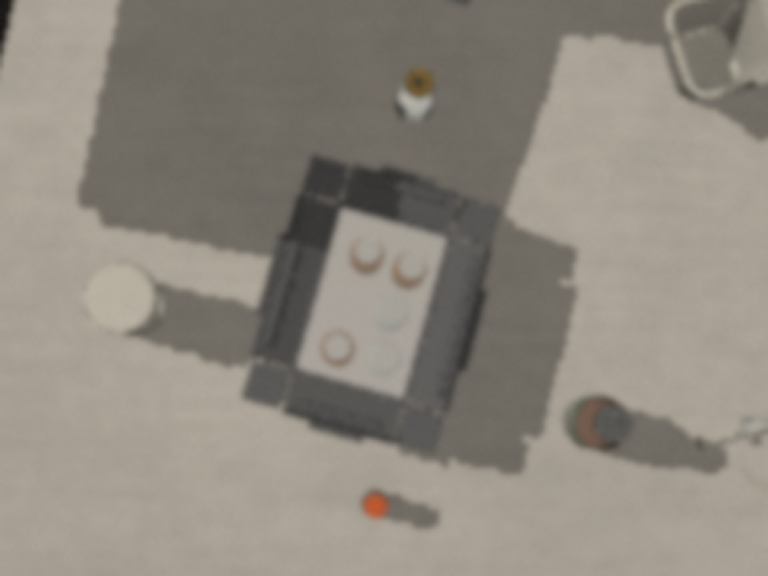

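View pics/scene0.png

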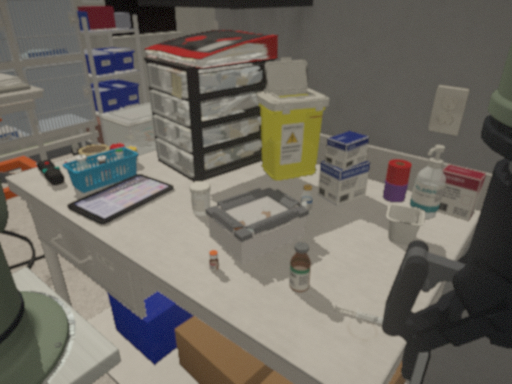

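The top view agrees with the networks: box centre is about (0.5225, -0.130) with yaw about -0.24. The pot is on its left, the small vial in front, the brown bottle on the right and the clear bottle behind. All are under 91 mm. I'm moving above the right rib with the fingers shut.

Call:
move_arm(
  moves="33 -23 7 0.05;67 -45 14 0.1;100 -68 21 0.15;134 -91 28 0.2;167 -114 35 0.25;200 -136 42 0.3;234 -159 49 0.35;267 -182 55 0.4;300 -204 62 0.47;333 -227 69 0.53",
  grip=0,
  grip_force=60,
)

```text
clock: 1.88
position: [0.4339, -0.2848, 0.1622]
tool_rot: [3.141, -0.001, -0.244]
force: [0.6, -0.8, -0.1]
grip_width: -0.0001
```

```bash
cat >> h.py <<'E'
def deltas(c=(.5225,-.130),yaw=-.24):
    from scipy.spatial.transform import Rotation as R
    o=bot.observe(); T=R.from_euler('xyz',o["tool_rot"]).as_matrix()
    cs,s=np.cos(yaw),np.sin(yaw)
    print(o["clock"],o["position"],o["tool_rot"],o["force"],o["grip_width"])
    for nm,b in(("F",(-.083,0)),("B",(.083,0)),("L",(0,.063)),("R",(0,-.063))):
        w=np.array([c[0]+cs*b[0]-s*b[1],c[1]+s*b[0]+cs*b[1],.0795])
        print(nm,w,"tool mm to rib top(open)",(T.T@(w-o["position"])*1000).round(1))
E
python3 -c "
from h import *
np.set_printoptions(precision=4,suppress=True);deltas()"
```

```text
1.8833 [ 0.4339 -0.2848  0.1622] [ 3.1414 -0.0006 -0.244 ] [ 0.6454 -0.8054 -0.0547] -9.433170149052597e-05
F [ 0.4419 -0.1103  0.0795] tool mm to rib top(open) [ -34.4 -171.3   82.7]
B [ 0.6031 -0.1497  0.0795] tool mm to rib top(open) [ 131.6 -171.9   82.8]
L [ 0.5375 -0.0688  0.0795] tool mm to rib top(open) [  48.3 -234.6   82.7]
R [ 0.5075 -0.1912  0.0795] tool mm to rib top(open) [  48.8 -108.6   82.7]
```

Call:
move_arm(
  moves="15 -33 5 0;30 -66 15 0;43 -97 25 0;49 -109 35 0;49 -109 50 0;49 -109 65 0;49 -109 73 0;49 -109 73 0;49 -109 73 0;49 -109 73 0",
)

```text
clock: 2.72
position: [0.5066, -0.1925, 0.09]
tool_rot: [3.142, -0.001, -0.241]
force: [-0.7, -1.3, 0.3]
grip_width: -0.0003
```

```bash
python3 - <<'E'
from h import *
np.set_printoptions(precision=4,suppress=True);deltas()
p=bot.grab_frame("wrist");q=bot.grab_frame("scene")
for n,f in(("w",p),("s",q)):
  for l in ("right_rib","left_rib","front_rib","back_rib"):
    for r in bot.pinpoint(f,l)[:1]: print(n,l,r["at"],round(r["conf"],2),world(f,*r["at"]),world(f,*r["at"],.0795)[:2])
a=cv2.resize(q["frame"][140:270,180:350],None,fx=2.95,fy=2.95,interpolation=cv2.INTER_CUBIC)
im=np.zeros((384,512+a.shape[1],3),np.uint8); im[:,:512]=p["frame"]; im[:min(384,a.shape[0]),512:]=a[:384]
cv2.imwrite("pics/w1.png",cv2.resize(im[:,:,::-1],None,fx=.78,fy=.78))
E
```

```text
2.7167 [ 0.5066 -0.1925  0.09  ] [ 3.1415 -0.0008 -0.2409] [-0.6571 -1.2547  0.346 ] -0.0003405966263847776
F [ 0.4419 -0.1103  0.0795] tool mm to rib top(open) [-82.5 -64.4  10.5]
B [ 0.6031 -0.1497  0.0795] tool mm to rib top(open) [ 83.5 -64.5  10.6]
L [ 0.5375 -0.0688  0.0795] tool mm to rib top(open) [   0.5 -127.5   10.5]
R [ 0.5075 -0.1912  0.0795] tool mm to rib top(open) [ 0.6 -1.5 10.5]
w left_rib [45.5, 238.9] 0.59 [ 0.5358 -0.0701  0.0772] [ 0.5365 -0.0723]
w front_rib [160.9, 346.8] 0.82 [ 0.5064 -0.1555  0.1471] [ 0.4423 -0.11  ]
w back_rib [129.0, 99.2] 0.77 [ 0.5983 -0.1497  0.0797] [ 0.5983 -0.1496]
s right_rib [275.7, 216.6] 0.71 [ 0.5077 -0.1899  0.0801] [ 0.5085 -0.1893]
s left_rib [239.1, 191.5] 0.62 [ 0.6624  0.0456 -0.    ] [ 0.5459 -0.0579]
s front_rib [227.4, 216.5] 0.72 [ 0.4556 -0.1044  0.0721] [ 0.4467 -0.113 ]
s back_rib [282.3, 193.5] 0.49 [ 0.4871 -0.2179  0.1503] [ 0.6003 -0.1403]
```

View pics/w1.png

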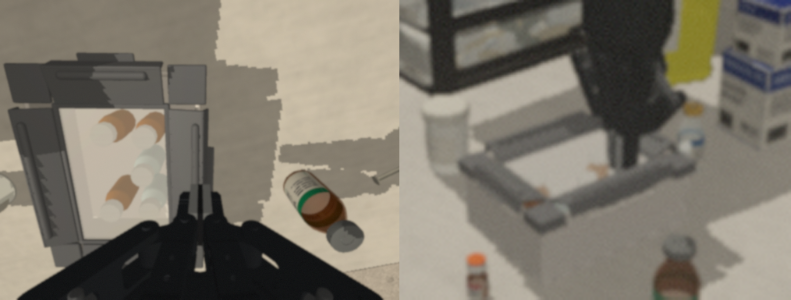

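The wrist view shows the shut fingers (about col 200, row 205) in line with the right rib (about col 195, row 150). Pressing now.

Call:
move_arm(
  moves="1 -1 6 0;1 -1 9 0;1 -1 11 0;1 -1 12 0;1 -1 13 0;1 -1 14 0;1 -1 15 0;1 -1 16 0;1 -1 17 0;1 -1 17 0",
)

```text
clock: 4.05
position: [0.5076, -0.1911, 0.0726]
tool_rot: [-3.141, 0.0, -0.24]
force: [-2.8, 0.6, 13.1]
grip_width: -0.0001
```

```bash
python3 -c "
from h import *
np.set_printoptions(precision=4,suppress=True);deltas()"
```

```text
4.05 [ 0.5076 -0.1911  0.0726] [-3.1414  0.     -0.2401] [-2.8492  0.6274 13.0942] -0.00012145418727437009
F [ 0.4419 -0.1103  0.0795] tool mm to rib top(open) [-83.1 -62.9  -6.9]
B [ 0.6031 -0.1497  0.0795] tool mm to rib top(open) [ 82.9 -62.9  -6.9]
L [ 0.5375 -0.0688  0.0795] tool mm to rib top(open) [  -0.1 -125.9   -6.9]
R [ 0.5075 -0.1912  0.0795] tool mm to rib top(open) [-0.1  0.1 -6.9]
```

Bottomed at 73 mm with 13 N, so it is shut. Moving over the back rib.

Call:
move_arm(
  moves="0 0 -15 0;0 0 -35 0;25 -19 -40 0;50 -38 -40 0;72 -55 -40 0;83 -63 -35 0;83 -63 -22 0;83 -63 -17 0;83 -63 -17 0;83 -63 -17 0",
)

```text
clock: 4.88
position: [0.6022, -0.1505, 0.089]
tool_rot: [3.141, 0.001, -0.241]
force: [0.1, -0.2, 0.9]
grip_width: 0.0003
```

```bash
python3 - <<'E'
from h import *
np.set_printoptions(precision=4,suppress=True);deltas()
p=bot.grab_frame("wrist");q=bot.grab_frame("top")
for n,f in(("w",p),("t",q)):
  for l in ("box","right_rib","left_rib","front_rib","back_rib"):
    for r in bot.pinpoint(f,l)[:1]: print(n,l,r["at"],round(r["conf"],2),world(f,*r["at"]),world(f,*r["at"],.0795)[:2])
save(p,"w2")
E
```

```text
4.8833 [ 0.6022 -0.1505  0.089 ] [ 3.1412  0.0013 -0.2411] [ 0.0593 -0.1591  0.9416] 0.0003387844734683887
F [ 0.4419 -0.1103  0.0795] tool mm to rib top(open) [-165.3   -0.8    9.7]
B [ 0.6031 -0.1497  0.0795] tool mm to rib top(open) [ 0.7 -1.   9.5]
L [ 0.5375 -0.0688  0.0795] tool mm to rib top(open) [-82.3 -63.9   9.6]
R [ 0.5075 -0.1912  0.0795] tool mm to rib top(open) [-82.2  62.1   9.6]
w box [59.5, 346.5] 0.57 [0.5327 0.028  0.0525] [ 0.5554 -0.0021]
w right_rib [342.1, 340.3] 0.58 [ 0.5855 -0.181   0.143 ] [ 0.515  -0.1887]
w left_rib [165.3, 347.2] 0.69 [ 0.6016 -0.1151  0.1461] [ 0.5377 -0.0714]
w back_rib [254.8, 244.6] 0.59 [ 0.6114 -0.1523  0.101 ] [ 0.5995 -0.1493]
t front_rib [187.7, 206.8] 0.21 [0.5117 0.0434 0.071 ] [0.511  0.0419]
```

View pics/w2.png

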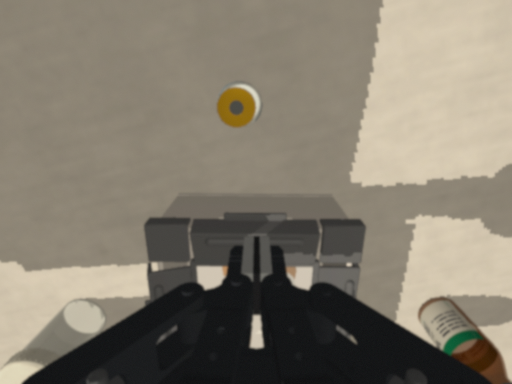

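The fingertips (about col 257, row 238) sit over the back rib (row 242). Pressing.

Call:
move_arm(
  moves="0 0 5 0;0 0 8 0;0 0 10 0;0 0 11 0;0 0 12 0;0 0 13 0;0 0 14 0;0 0 15 0;0 0 17 0;0 0 17 0",
)

```text
clock: 6.32
position: [0.6031, -0.1499, 0.0725]
tool_rot: [-3.142, 0.0, -0.24]
force: [-3.7, 0.9, 13.2]
grip_width: 0.0002
```

```bash
python3 -c "
from h import *
np.set_printoptions(precision=4,suppress=True);deltas()"
```

```text
6.3167 [ 0.6031 -0.1499  0.0725] [-3.1416  0.0001 -0.2403] [-3.7222  0.8909 13.2301] 0.00015005218503785702
F [ 0.4419 -0.1103  0.0795] tool mm to rib top(open) [-166.1   -0.1   -7. ]
B [ 0.6031 -0.1497  0.0795] tool mm to rib top(open) [-0.1 -0.2 -7. ]
L [ 0.5375 -0.0688  0.0795] tool mm to rib top(open) [-83.1 -63.1  -7. ]
R [ 0.5075 -0.1912  0.0795] tool mm to rib top(open) [-83.   62.9  -7. ]
```

Shut as well. Next is the left rib, approach and press in two calls.

Call:
move_arm(
  moves="0 0 -15 0;0 0 -35 0;-25 -19 -40 0;-50 -38 -40 0;-72 -55 -40 0;-83 -63 -35 0;-83 -63 -22 0;-83 -63 -15 0;-83 -63 -12 0;-83 -63 -12 0",
)

```text
clock: 7.15
position: [0.5373, -0.0694, 0.0835]
tool_rot: [3.141, 0.001, -0.241]
force: [0.6, -0.2, -0.0]
grip_width: 0.0002
```

Call:
move_arm(
  moves="0 0 3 0;0 0 5 0;0 0 6 0;0 0 7 0;0 0 8 0;0 0 9 0;0 0 10 0;0 0 11 0;0 0 12 0;0 0 12 0",
)

```text
clock: 7.98
position: [0.5377, -0.0691, 0.0726]
tool_rot: [3.142, -0.0, -0.24]
force: [-3.0, 0.9, 12.6]
grip_width: 0.0002
```

```bash
python3 -c "
from h import *
np.set_printoptions(precision=4,suppress=True);deltas()"
```

```text
7.9833 [ 0.5377 -0.0691  0.0726] [ 3.1416 -0.0002 -0.2405] [-2.9866  0.8587 12.6164] 0.00022789298070132206
F [ 0.4419 -0.1103  0.0795] tool mm to rib top(open) [-83.2  62.8  -6.9]
B [ 0.6031 -0.1497  0.0795] tool mm to rib top(open) [82.8 62.7 -6.9]
L [ 0.5375 -0.0688  0.0795] tool mm to rib top(open) [-0.2 -0.2 -6.9]
R [ 0.5075 -0.1912  0.0795] tool mm to rib top(open) [ -0.2 125.8  -6.9]
```

Call:
move_arm(
  moves="0 0 -15 0;0 0 -35 0;-25 19 -40 0;-50 38 -40 0;-72 55 -40 0;-83 63 -35 0;-83 63 -22 0;-83 63 -15 0;-83 63 -12 0;-83 63 -12 0",
)

```text
clock: 8.82
position: [0.442, -0.1101, 0.0837]
tool_rot: [3.142, 0.001, -0.24]
force: [-0.7, 0.2, -0.4]
grip_width: 0.0001
```

Call:
move_arm(
  moves="0 0 3 0;0 0 5 0;0 0 6 0;0 0 7 0;0 0 8 0;0 0 9 0;0 0 10 0;0 0 11 0;0 0 12 0;0 0 12 0",
)

```text
clock: 9.65
position: [0.4422, -0.1104, 0.0725]
tool_rot: [-3.142, -0.0, -0.24]
force: [-3.3, 1.1, 13.0]
grip_width: -0.0001
```

Call:
move_arm(
  moves="0 0 -15 0;0 0 -40 0;0 0 -80 0;-20 30 -110 0;-30 60 -120 0;-40 95 -120 0;-50 130 -120 0;-60 165 -120 0;-70 200 -120 0;-70 200 -120 0",
)

```text
clock: 10.48
position: [0.3228, -0.2931, 0.1925]
tool_rot: [3.14, 0.0, -0.247]
force: [-1.1, -0.2, -0.4]
grip_width: 0.0003
```

```bash
python3 - <<'E'
from h import *
np.set_printoptions(precision=4,suppress=True);deltas()
p=bot.grab_frame("top");q=bot.grab_frame("scene")
for l in ("box","right_rib","left_rib","front_rib","back_rib","pot_mid","ampoule_mid","bottle_mid","bottle_b_mid"):
    for r in bot.pinpoint(p,l)[:1]: print(l,r["at"],round(r["conf"],2),world(p,*r["at"]))
P=np.array([[world(p,u,v) for u in range(200,330)] for v in range(140,260)])
for w in((.5075,-.1912),(.6031,-.1497),(.5375,-.0688),(.4419,-.1103)):
    d=np.linalg.norm(P[...,:2]-w,axis=2); print(w,np.percentile(P[...,2][d<.012],[50,90,100]))
a=cv2.resize(p["frame"][110:290,150:390],(400,300),interpolation=cv2.INTER_CUBIC)
b=cv2.resize(q["frame"][150:300,160:360],(400,300),interpolation=cv2.INTER_CUBIC)
cv2.imwrite("pics/f.png",np.hstack([a,b])[:,:,::-1])
E
```

```text
10.4833 [ 0.3228 -0.2931  0.1925] [ 3.1396  0.     -0.2473] [-1.0735 -0.1808 -0.43  ] 0.0002599331876585353
F [ 0.4419 -0.1103  0.0795] tool mm to rib top(open) [  70.7 -206.6  112.6]
B [ 0.6031 -0.1497  0.0795] tool mm to rib top(open) [ 236.7 -207.8  112.6]
L [ 0.5375 -0.0688  0.0795] tool mm to rib top(open) [ 153.3 -270.2  112.5]
R [ 0.5075 -0.1912  0.0795] tool mm to rib top(open) [ 154.2 -144.2  112.7]
box [264.5, 206.4] 0.7 [ 0.5174 -0.1269  0.0695]
right_rib [296.1, 212.8] 0.96 [ 0.5057 -0.1986  0.0595]
left_rib [240.7, 195.8] 0.68 [ 0.5392 -0.0734  0.0737]
front_rib [257.3, 242.1] 0.58 [ 0.4381 -0.113   0.0722]
back_rib [272.1, 167.7] 0.79 [ 0.6046 -0.1417  0.073 ]
pot_mid [188.5, 203.6] 0.98 [0.5186 0.0416 0.0734]
ampoule_mid [266.0, 268.4] 0.46 [ 0.3794 -0.1344  0.0417]
bottle_mid [336.4, 248.3] 0.85 [ 0.4291 -0.2885  0.0656]
bottle_b_mid [277.2, 138.0] 0.53 [ 0.6725 -0.1515  0.0752]
(0.5075, -0.1912) [0.0707 0.0738 0.0755]
(0.6031, -0.1497) [0.0707 0.0739 0.0766]
(0.5375, -0.0688) [0.0709 0.074  0.0761]
(0.4419, -0.1103) [0.0733 0.9366 0.9366]
```

View pics/f.png

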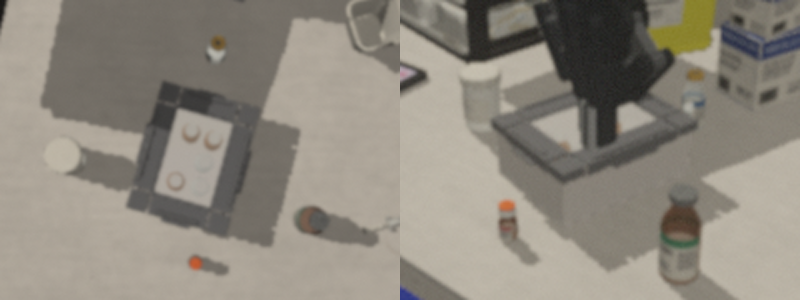

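All four wings lie flat, with rib heights of about 73 mm. The box and the bystanders are where they started, and the arm is clear.

```bash
python3 -c "
from workcell import bot
print(bot.job_done())"
```

```text
the job is handed in; nothing more can be done
None
```

I pressed all four wings shut with the closed fingertips, in the order right, back, left, front, and handed the job in at about 10.5 s. Each press stopped at about 72.5 mm with roughly 13 N on the tool, where a shut rib should be 73 mm high.

**Wings:** after backing off, the depth readings around the right, back and left ribs topped out at 74–77 mm, against 81–83 mm before pressing. On the front rib some depth pixels had no reading. The valid ones, 72–73 mm, together with the final pictures show it shut too.

**Box and bystanders:** the box, pot, bottles and small vial stand where they were, within the measuring noise of about 5 mm. The arm ended clear of everything.

**Disagreement:** in the last check the network put the right rib about 7 mm too far out (reading 60 mm high). The depth map and the press contact contradict that, so I took it as a detection error.

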